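# Load the pump end plate under the bridge of the clamping jig

## Task

Push the flat aluminium pump end plate (the thin one with the big round bore) across the bench, short edge first, in under the low bridge of the clamping jig until it lies fully home, flat against the stop bar behind the bridge. Only push it with the fingers: do not pick it up, lift it or tip it, and leave the other parts lying on the bench where they are. Finish with the hand clear of everything.

Things in the scene. Friction and masses are not known exactly. Their poses are not given: they have to be found in the camera images.
- plate: Loose flat aluminium pump end plate, 120 long (its x) x 90 wide (its y) x 14 mm thick, a round 34 mm bore through its middle and four dark bolt holes near its corners; about 0.4 kg. It lies flat on the bench, in front of the jig's open side. Origin: centre of its underside; z up. It is the same either way round.
- jig: Clamping jig fixed to the bench: a low grey steel bridge with a black knob on top and a stop bar behind it. Origin: on the bench under the bridge's middle; x is the direction the plate is pushed in (open side to stop bar), y across, z up. The bridge spans x -20 to +20 mm; the passage is 106 mm wide (y -53 to +53) and 17 mm high. The plate is home with its centre at this origin.
- bridge_top (a point): Middle of the bridge's top face, 29 mm above the jig's origin; axes as the jig's. The knob here (diameter 38) reaches 62 mm above the bench; posts and bolted feet reach out to y = +-109 mm. With the plate home its rear short edge sticks out 40 mm in front of the bridge, so fingers need not go under it.
- stop_face (a point): Middle of the face of the stop bar (fixed, 86 mm wide, 12 mm high, 16 mm thick) that the plate's leading short edge comes to rest against: 60 mm along the jig's x from its origin, 7 mm above the bench; axes as the jig's.
- bearing: Loose bystander: steel bearing ring lying flat, diameter 62, 16 mm high, beside the jig. Origin: centre of its underside.
- wrench: Loose bystander: open-ended wrench 170 mm long, lying beside the jig on the robot's side. Origin at the middle of its underside, x along it.
- blank: Loose bystander: dark steel blank without a bore, 120 x 90 x 30 mm (too thick for the bridge). Origin: centre of its underside.
- tin: Loose bystander: standing tin, diameter 76, 90 mm high. Origin: centre of its underside.
- carton_a: Loose bystander: small parts carton, 60 x 90 x 50 mm. Origin: centre of its underside.
- carton_b: Loose bystander: small parts carton, 80 x 55 x 45 mm. Origin: centre of its underside.
- pinion: Loose bystander: pinion gear on a short shaft, standing gear down, diameter 57, 75 mm high. Origin: centre of its underside.
Things that resemble listed ones, but are neither listed nor needed, are in the scene too. Of the things shaped like the plate, the aluminium one is meant.

How it is judged:
By the outcome, as a careful person would: the job done as asked, in the order asked, and still so for the second after the job is handed in, with the robot touching nothing.
It also fails if it takes over 72 s, if anything falls off the work surface, if the arm or the gripper's body presses on something with over 40 N, if the wrist force passes 120 N, or if a joint passes its speed limit or range.

## Robot

A 6-joint arm with a two-finger parallel gripper is mounted at the origin on the work surface. World frame = base frame: x ahead of the robot, y to its left, z up, the work surface at z = 0. Lengths are in mm, angles in rad, forces in N, time in s.
With the tool pointing down it reaches from about 250 to 725 mm from the base axis. Payload 9.7 kg.
Tool frame: the origin (TCP) lies on the centre line of the jaws, within the pads' length; the fingertips stand 11 mm ahead of it and the grasp point (between the pads) lies 8 mm behind it; x points along the fingers, y is the direction in which the jaws open and shut, and the axes are right-handed (so a half turn about x gives the same grasp; the last joint's range is limited). The gripper opens to 85 mm and grips with 20 to 120 N. Pads are 22 mm wide; open, the fingers measure 114 mm over their backs; the gripper's body (76 mm by 85 mm) begins 54 mm behind the grasp point. The pads swing forward as they close: fully open they stand 13 mm farther back than shut.
Start: joints at [1.294, 0.087, 0.176, 1.66, 0, 1.571], TCP at [150.301, 529.062, 242.284] pointing down, gripper open.
Joint ranges: [-3.13, 3.13], [-0.85, 1.81], [-1.15, 1.24], [-2.2, 2.28], [-1.44, 1.52], [-3.14, 3.14]. Speed limits (rad/s): [2.22, 2.22, 2.57, 3.14, 3.14, 3.14].

## Interface

Orientations are given as a 3x3 rotation matrix whose columns are the frame's x, y, z axes.
In Python, from plant import readout, camera, camera_model, job, masks_of, landmark_of gives the robot as it stands.
- The arm moves only by the tool servo_tool, never from a script. Its argument "deltas" is a list of rows, each a list of 3 entries, a list of its own where there are three numbers: the shift along the world's x, y, z in cm, then the turn about the world's z in degrees, then the opening, from 0 (shut) to 1 (fully open). A call has exactly 8 rows; each row shifts and turns the pose as measured when the row begins; what a row does not reach is not made up. A row lasts 1/10 s, in which the tool goes at most 50 mm and 8.59 degrees, less where a joint would pass 70% of its speed; a pose out of reach is approached as far as the arm can. A call is refused whole if a number of a shift passes 5 or a number of a turn 8.59, either way. A call with a gripper value outside its range is refused whole. The fingers move at their own pace and stop on an object; the grip force is fixed at half the most. Time passes only in rows, so rows that do not move let the fingers close, or fill a call up. It gives the time, the measured TCP pose, the force and the opening at its end, in the units of the state.
- readout.get_obs(): the state, without advancing time (a new reading comes with each control period).
- camera(name): name is "side" or "top"; returns the picture (420x560x3 uint8, red, green, blue); there is no depth.
- camera_model(name): a dict with "intrinsics" (3x3 intrinsics, pixels), "eye" and "attitude" of the camera in the world. Camera axes: x right, y up, looking along -z (the intrinsics and any distortion apply to the point x, -y, -z); pixel columns grow to the right and rows downward; lengths in mm; the calibration is good to about 2 mm. A picture is of the moment at which its call begins. camera_model takes no time and is no camera call.
- job.finish_job(): hands the job in, once; it reports no verdict.
Trained networks look in the newest picture that a camera, given by its name, has taken for a name from the list of things; names that differ only in an ending like _2 or _b are one class to them, and where a whole thing is asked for, a point or a joint stands for the part that bears it (a point fixed in the world has none). Each returns a list of dicts, best first, with "p" (0 to 1); they miss things now and then, are a little off and sometimes report something else, mostly with a low value. They report only what shows in the picture. A call takes as long as a camera call. They do not tell look-alikes from the thing itself.
- masks_of(camera, query): "mask" (420x560 bool, what is visible of it).
- landmark_of(camera, query): "centre" ([x, y, z] in mm, in the coordinates of the camera as it stood for that picture, good to about 4 mm: a listed point, or the origin of a listed thing).
The state is a dict: "t": time; "joints": joint angles; "dq": joint speeds; "tau": joint torques, N m; "eef_pos": TCP position; "eef_rot": TCP orientation; "ft_force": force on the tool from outside, world axes, zero at the start; "wrist_torque": the same for the moment, N m; "grip_width": opening from 0.0 (shut) to 1.0 (fully open).
Only numpy, scipy, OpenCV 4.12 (cv2) and the standard library are available. Lean on these libraries where they do the work, as an engineer would, in place of code of your own. Each camera call takes 0.05 s, during which the arm holds its last target. There are 200 camera calls.

## Working session

There is one attempt and no reset: what is moved stays moved. The work goes in short steps, Python scripts to look and compute and a tool call to move; the robot and the scene stay as the last step left them, time stands still between calls to the robot, and variables do not carry over. Pictures are saved under pics/ and viewed, about 8 in all and at most 12, crops included, and the job is handed in when it is done.

Besides the shell and the picture viewer there is one more tool, called after "Emit:" in YAML: its name, and indented under it one key for each argument. servo_tool: Moves the arm, as the interface text tells. Its arguments: {"type":"object","properties":{"deltas":{"type":"array"}},"required":["deltas"]}

```bash
mkdir -p pics
cat > h.py <<'E'
import numpy as np,cv2
from plant import readout,camera,camera_model,job,masks_of,landmark_of
def cm(n):
    m=camera_model(n);return np.array(m["intrinsics"]),np.array(m["eye"]),np.array(m["attitude"]),m
def c2w(n,p):
    K,e,R,_=cm(n);return e+R@np.array(p)
def px2w(n,uv,z):
    K,e,R,_=cm(n);d=np.linalg.inv(K)@np.array([uv[0],uv[1],1.]);d=R@np.array([d[0],-d[1],-d[2]]);return e+d*(z-e[2])/d[2]
def w2px(n,p):
    K,e,R,_=cm(n);q=R.T@(np.array(p)-e);q=K@np.array([q[0],-q[1],-q[2]]);return q[:2]/q[2]
def save(n,f):
    im=camera(n);cv2.imwrite("pics/"+f,im[:,:,::-1]);return im
E
python3 - <<'E'
from h import *
for n in("top","side"):
    save(n,n+"0.png");print(camera_model(n))
    for q in("plate","jig","bridge_top","stop_face"):
        print(n,q,[(round(d["p"],2),c2w(n,d["centre"]).round(0).tolist()) for d in landmark_of(n,q)][:4])
o=readout.get_obs();print(o["t"],o["eef_rot"],o["eef_pos"],o["grip_width"])
E
```

```text
{'intrinsics': array([[425.57726867,   0.        , 284.22142239],
       [  0.        , 425.57726867, 210.92206799],
       [  0.        ,   0.        ,   1.        ]]), 'eye': array([ 429.30706509,   16.81191864, 1071.69292382]), 'attitude': array([[ 0.01970652,  0.99246598, -0.12092533],
       [-0.99975612,  0.02076671,  0.00751324],
       [ 0.00996785,  0.12074778,  0.99263317]])}
top plate [(0.92, [696.0, 40.0, -0.0]), (0.83, [656.0, -149.0, -1.0]), (0.69, [376.0, -89.0, 1.0]), (0.6, [531.0, -9.0, -2.0])]
top jig [(0.93, [540.0, 194.0, 0.0])]
top bridge_top [(0.81, [543.0, 186.0, 24.0])]
top stop_face [(0.61, [547.0, 250.0, 5.0])]
{'intrinsics': array([[404.72249026,   0.        , 287.20849725],
       [  0.        , 404.72249026, 209.46059762],
       [  0.        ,   0.        ,   1.        ]]), 'eye': array([ 453.62332565, -760.98221222,  514.5989338 ]), 'attitude': array([[ 0.99257377,  0.05214145, -0.10990263],
       [-0.12106759,  0.51130504, -0.85082888],
       [ 0.01183032,  0.85781608,  0.51382061]])}
side plate [(0.96, [698.0, 39.0, -2.0]), (0.96, [659.0, -148.0, -6.0]), (0.95, [373.0, -82.0, 2.0]), (0.67, [528.0, -10.0, -1.0])]
side jig [(0.63, [536.0, 185.0, 1.0])]
side bridge_top [(0.73, [539.0, 194.0, 25.0]), (0.21, [540.0, -377.0, 1.0])]
side stop_face [(0.72, [537.0, 250.0, 8.0])]
0.5 [[-1.60817303e-05  2.73272797e-01  9.61936577e-01]
 [-1.11012484e-05  9.61936577e-01 -2.73272797e-01]
 [-1.00000000e+00 -1.50733962e-05 -1.24359354e-05]] [150.2909155  529.05408238 242.27290339] 1.0003671142484423
```

View pics/top0.png

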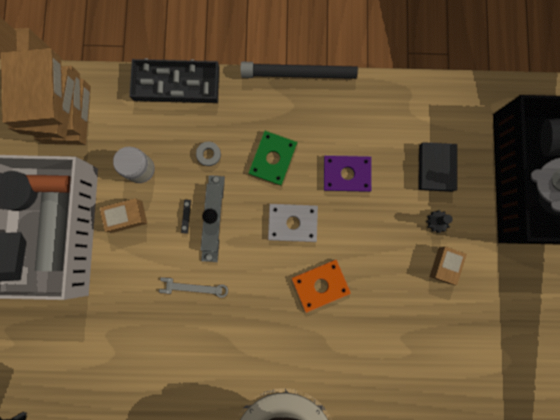

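View pics/side0.png

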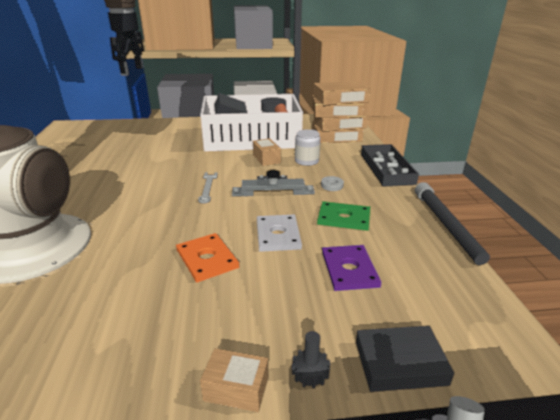

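The top view shows the aluminium plate at about (293,223). The bridge is at about (211,217) with its knob, and the stop bar is at (186,215), so the push goes along roughly world +y. The orange, purple and green plates are look-alikes. Next I'll measure the yaws.

Run:
```python
from h import *
for n in("top","side"):
    im=save(n,n+"1.png")
    for q,z in(("plate",14),("jig",29)):
        for d in masks_of(n,q):
            m=d["mask"].astype(np.uint8)
            ys,xs=np.nonzero(m)
            W=np.array([px2w(n,(x,y),z)[:2] for x,y in zip(xs,ys)],np.float32)
            r=cv2.minAreaRect(W)
            print(n,q,round(d["p"],2),m.sum(),W.mean(0).round(1),np.round(r[0],1),np.round(r[1],1),round(r[2],2), (xs.min(),xs.max(),ys.min(),ys.max()))
    if n=="top": cv2.imwrite("pics/crop1.png",cv2.resize(im[160:280,160:330,::-1],None,fx=4.7,fy=4.7,interpolation=cv2.INTER_CUBIC))
```

```text
top plate 0.98 1524 [ 658.6 -149.3] [ 659.3 -149.6] [119.6  92. ] 89.81 (np.int64(324), np.int64(371), np.int64(155), np.int64(191))Traceback (most recent call last):
  File "<stdin>", line 8, in <module>
  File "h.py", line 8, in px2w
    K,e,R,_=cm(n);d=np.linalg.inv(K)@np.array([uv[0],uv[1],1.]);d=R@np.array([d[0],-d[1],-d[2]]);return e+d*(z-e[2])/d[2]
            ~~^^^
  File "h.py", line 4, in cm
    m=camera_model(n);return np.array(m["intrinsics"]),np.array(m["eye"]),np.array(m["attitude"]),m
ValueError: time passes only in moves, steps and waits
```

```bash
sed -i 's/^def cm(n):/import functools\n@functools.lru_cache\ndef cm(n):/' h.py
python3 - <<'E'
from h import *
for n in("top","side"):
    cm(n)
    im=save(n,n+"1.png")
    for q,z in(("plate",14),("jig",29)):
        for d in masks_of(n,q):
            m=d["mask"].astype(np.uint8)
            ys,xs=np.nonzero(m)
            W=np.array([px2w(n,(x,y),z)[:2] for x,y in zip(xs,ys)],np.float32)
            r=cv2.minAreaRect(W)
            print(n,q,round(d["p"],2),m.sum(),W.mean(0).round(1),np.round(r[0],1),np.round(r[1],1),round(r[2],2), (xs.min(),xs.max(),ys.min(),ys.max()))
    if n=="top": cv2.imwrite("pics/crop1.png",cv2.resize(im[160:280,160:330,::-1],None,fx=4.7,fy=4.7,interpolation=cv2.INTER_CUBIC))
print(readout.get_obs()["t"])
E
```

```text
top plate 0.89 1544 [695.2  40.2] [695.2  40.1] [ 91.4 122.9] 71.25 (np.int64(249), np.int64(297), np.int64(131), np.int64(184))
top plate 0.68 1604 [ 659.  -149.5] [ 659.4 -149.4] [119.8  92.4] 89.72 (np.int64(324), np.int64(371), np.int64(155), np.int64(191))
top plate 0.57 1631 [376.7 -84.9] [377.3 -85. ] [ 89.9 120.8] 24.05 (np.int64(293), np.int64(349), np.int64(261), np.int64(310))
top jig 0.64 1751 [536.8 195.2] [539.  211.5] [ 95.4 216.9] 87.17 (np.int64(181), np.int64(224), np.int64(174), np.int64(261))
side plate 0.97 1396 [528.8 -27.6] [529.4 -23.2] [138.1  90.2] 88.92 (np.int64(257), np.int64(301), np.int64(215), np.int64(251))
side plate 0.97 1212 [691.2  27.9] [691.5  30.3] [111.3 119.2] 70.87 (np.int64(317), np.int64(370), np.int64(201), np.int64(229))
side plate 0.83 1856 [378.2 -98.4] [377.9 -93.8] [ 94.1 136.7] 23.48 (np.int64(176), np.int64(239), np.int64(234), np.int64(282))
side plate 0.73 1975 [ 657.  -161.8] [ 657.4 -157.4] [ 92.7 134.6] 0.66 (np.int64(322), np.int64(380), np.int64(245), np.int64(290))
side plate 0.72 781 [673.  456.9] [673.8 467.3] [295.8  80.4] 79.19 (np.int64(295), np.int64(319), np.int64(130), np.int64(164))
side jig 0.73 1184 [535.7 174.6] [535.6 191.4] [151.1 207.2] 87.39 (np.int64(232), np.int64(314), np.int64(169), np.int64(196))
0.9
```

View pics/crop1.png

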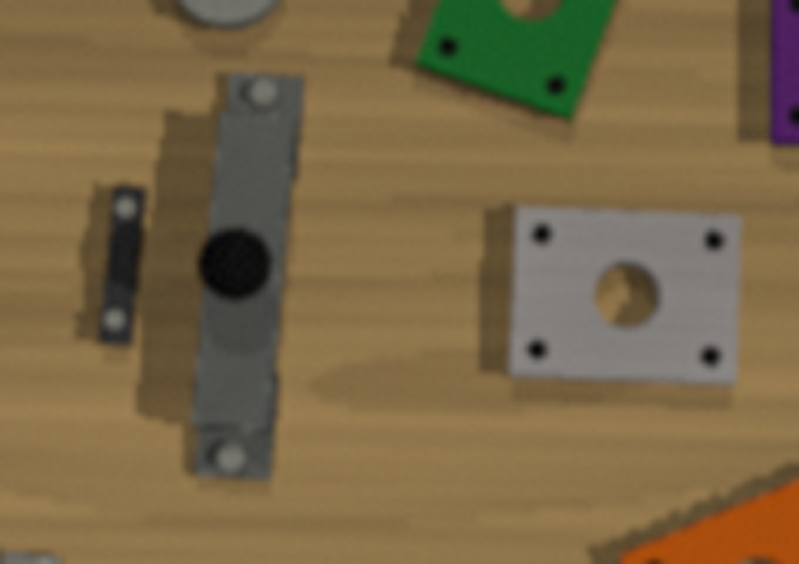

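The crop shows plate corners at (514,205), (741,215), (736,384) and (509,374). The bridge bolts are at (263,92) and (231,457), and the stop bar bolts at (125,207) and (114,319).

Run:
```python
from h import *
f=lambda u,v,z:px2w("top",(160+(u+.5)/4.7-.5,160+(v+.5)/4.7-.5),z)[:2]
C=np.array([f(*p,14) for p in((514,205),(741,215),(736,384),(509,374))]);print(C.round(1),C.mean(0))
ax=(C[0]+C[3]-C[1]-C[2]);print("plate yaw",np.degrees(np.arctan2(ax[1],ax[0])), np.linalg.norm(ax)/2)
H=np.array([f(*p,14) for p in((541,233),(714,240),(711,356),(537,349))]);a=H[0]+H[3]-H[1]-H[2];print(H.mean(0),np.degrees(np.arctan2(a[1],a[0])))
for z in(8,14):
  a,b=f(263,92,z),f(231,457,z);d=a-b;print("bridge bolts",a,b,(a+b)/2,np.degrees(np.arctan2(d[1],d[0]))+90,np.hypot(*d))
a,b=f(125,207,12),f(114,319,12);d=a-b;print("bar",(a+b)/2,np.degrees(np.arctan2(d[1],d[0]))+90)
a,b=f(146,188,12),f(129,344,12);d=a-b;print("bar face",(a+b)/2,np.degrees(np.arctan2(d[1],d[0]))+90,np.hypot(*d))
a,b=f(303,76,14),f(271,480,14);d=a-b;print("bridge front",(a+b)/2,np.degrees(np.arctan2(d[1],d[0]))+90,np.hypot(*d))
# knob blobs
print("knob",f(235,264,62))
```

```text
[[576.8  47.4]
 [574.  -73.8]
 [483.8 -72.1]
 [486.6  47.9]] [530.306771   -12.64825184]
plate yaw 88.65089429235384 120.69221953854618
[530.19272106 -13.0394248 ] 88.8636675925768
bridge bolts [636.34629403 184.50533775] [440.23204251 193.69756647] [538.28916827 189.10145211] 87.31640756728336 196.32956150572335
bridge bolts [635.17844254 183.55942517] [440.17041771 192.69980305] [537.67443012 188.12961411] 87.31640756728336 195.22212030473665
bar [541.63346532 256.42096865] 87.1640041823266
bar face [540.32524379 246.79005592] 86.49283743141072 83.71750915996736
bridge front [536.49103732 166.86146145] 87.65673846340903 215.95571983059708
knob [536.94180209 186.69018422]
```

Jig: origin about (537.5,187.5), yaw 87.2°. Plate: centre (530.2,-12.8), yaw 88.7°. It is about 2.5 mm off the jig axis and the passage leaves 8 mm each side, so a two-finger push works at half opening along yaw 87.2°. I need the tool at (527.5,-105), turned by -76.9°.

Emit:
servo_tool:
  deltas:
    - [[2.3,-4.0,0],-4.8,0.5]
    - [[2.3,-4.0,0],-4.8,0.5]
    - [[2.3,-4.0,0],-4.8,0.5]
    - [[2.3,-4.0,0],-4.8,0.5]
    - [[2.3,-4.0,0],-4.8,0.5]
    - [[2.3,-4.0,0],-4.8,0.5]
    - [[2.3,-4.0,0],-4.8,0.5]
    - [[2.3,-4.0,0],-4.8,0.5]

```text
t: 1.7
eef_pos: [335.6, 201.0, 240.2]
eef_rot: [[0.001, 0.82, 0.572], [0.0, 0.572, -0.82], [-1.0, 0.001, 0.0]]
ft_force: [0.9, -0.4, -0.5]
grip_width: 0.5
```

Emit:
servo_tool:
  deltas:
    - [[2.3,-4.0,0],-4.8,0.5]
    - [[2.3,-4.0,0],-4.8,0.5]
    - [[2.3,-4.0,0],-4.8,0.5]
    - [[2.3,-4.0,0],-4.8,0.5]
    - [[2.3,-4.0,0],-4.8,0.5]
    - [[2.3,-4.0,0],-4.8,0.5]
    - [[2.3,-4.0,0],-4.8,0.5]
    - [[2.3,-4.0,0],-4.8,0.5]

```text
t: 2.5
eef_pos: [524.1, -135.2, 242.4]
eef_rot: [[0.008, 0.996, -0.092], [-0.001, -0.092, -0.996], [-1.0, 0.009, 0.001]]
ft_force: [0.9, 0.4, 0.6]
grip_width: 0.498
```

```bash
cat > s.py <<'E'
from h import *
o=readout.get_obs();R=np.array(o["eef_rot"]);print(o["t"],np.round(o["eef_pos"],1),"ty ang",np.degrees(np.arctan2(R[1,1],R[0,1])).round(2),"down",R[:,0].round(3),np.round(o["ft_force"],1),o["grip_width"])
E
python3 s.py
```

```text
2.5 [ 524.1 -135.2  242.4] ty ang -5.27 down [ 0.008 -0.001 -1.   ] [0.9 0.4 0.6] 0.497688774547975
```

Emit:
servo_tool:
  deltas:
    - [[0,0,-2],0,0.5]
    - [[0,0,-2.5],0,0.5]
    - [[0,0.5,-3],0.5,0.5]
    - [[0.1,0.5,-3],0.5,0.5]
    - [[0.1,0.5,-3],0.5,0.5]
    - [[0.1,0.5,-2.5],0.5,0.5]
    - [[0,0.4,-1],0.3,0.5]
    - [[0,0,0],0,0.5]

```text
t: 3.3
eef_pos: [528.7, -117.6, 64.6]
eef_rot: [[0.008, 0.998, -0.063], [-0.002, -0.063, -0.998], [-1.0, 0.008, 0.001]]
ft_force: [-0.2, -0.4, -0.1]
grip_width: 0.505
```

```bash
python3 s.py; python3 -c "
from h import *
im=save('side','s2.png');cv2.imwrite('pics/s2c.png',cv2.resize(im[150:320,180:380,::-1],None,fx=3.5,fy=3.5))"
```

```text
3.3 [ 528.7 -117.6   64.6] ty ang -3.6 down [ 0.008 -0.002 -1.   ] [-0.2 -0.4 -0.1] 0.5045931910337637
```

View pics/s2c.png

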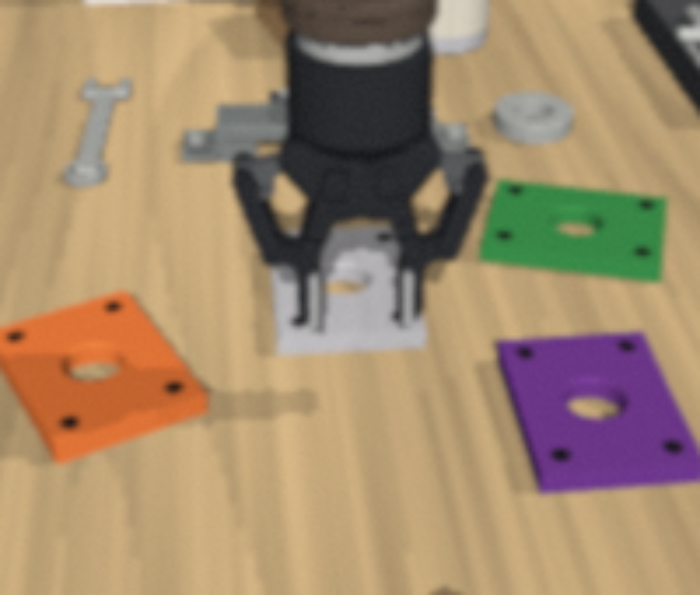

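The fingers stand in front of the plate's rear edge. The tips are at crop (312,330) and (405,327). I'll work out their real height.

```bash
python3 -c "
from h import *
for z in (46,50,54,58,62):
  print(z,[((w2px('side',(x,y,z))-[180,150])*3.5).round(0).tolist() for x,y in((507,-128),(550,-128),(507,-118))])"
```

```text
46 [[323.0, 344.0], [399.0, 340.0], [321.0, 334.0]]
50 [[323.0, 339.0], [400.0, 334.0], [321.0, 328.0]]
54 [[322.0, 333.0], [400.0, 328.0], [321.0, 322.0]]
58 [[322.0, 327.0], [400.0, 322.0], [321.0, 316.0]]
62 [[322.0, 321.0], [400.0, 316.0], [321.0, 310.0]]
```

Tips are about 10–11 mm ahead of the TCP. Descending to TCP z≈17.

Emit:
servo_tool:
  deltas:
    - [[0,0,-1.2],0.2,0.5]
    - [[0,0,-1.2],0.2,0.5]
    - [[0,0,-1.0],0.2,0.5]
    - [[0,0,-0.6],0,0.5]
    - [[0,0,-0.4],0,0.5]
    - [[0,0,-0.2],0,0.5]
    - [[0,0,0],0,0.5]
    - [[0,0,0],0,0.5]

```text
t: 4.15
eef_pos: [531.3, -119.1, 19.7]
eef_rot: [[0.015, 0.998, -0.053], [-0.004, -0.053, -0.999], [-1.0, 0.015, 0.003]]
ft_force: [0.4, 0.5, -0.4]
grip_width: 0.5
```

Emit:
servo_tool:
  deltas:
    - [[-0.3,0,-0.2],0.1,0.5]
    - [[-0.3,0.3,-0.1],0.1,0.5]
    - [[0,0.4,0],0,0.5]
    - [[0,0.5,0],0,0.5]
    - [[0,0.5,0],0,0.5]
    - [[0,0.5,0],0,0.5]
    - [[0,0.5,0],0,0.5]
    - [[0,0.5,0],0,0.5]

```text
t: 4.95
eef_pos: [525.3, -84.5, 17.6]
eef_rot: [[0.017, 0.999, -0.049], [-0.004, -0.049, -0.999], [-1.0, 0.017, 0.003]]
ft_force: [-0.1, -0.4, 0.4]
grip_width: 0.498
```

Emit:
servo_tool:
  deltas:
    - [[0.0,0.4,0],0,0.5]
    - [[0.0,0.5,0],0,0.5]
    - [[0.03,0.6,0],0,0.5]
    - [[0.03,0.6,0],0,0.5]
    - [[0.03,0.6,0],0,0.5]
    - [[0.03,0.6,0],0,0.5]
    - [[0.03,0.6,0],0,0.5]
    - [[0.03,0.5,0],0,0.5]

```text
t: 5.75
eef_pos: [527.2, -37.2, 17.6]
eef_rot: [[0.016, 0.999, -0.05], [-0.006, -0.05, -0.999], [-1.0, 0.017, 0.005]]
ft_force: [-0.4, -2.1, 0.7]
grip_width: 0.498
```

Emit:
servo_tool:
  deltas:
    - [[0.03,0.6,0],0,0.5]
    - [[0.03,0.6,0],0,0.5]
    - [[0.03,0.6,0],0,0.5]
    - [[0.03,0.6,0],0,0.5]
    - [[0.03,0.6,0],0,0.5]
    - [[0.03,0.6,0],0,0.5]
    - [[0.03,0.5,0],0,0.5]
    - [[0,0,0],0,0.5]

```text
t: 6.55
eef_pos: [529.4, 8.3, 17.6]
eef_rot: [[0.016, 0.999, -0.049], [-0.005, -0.049, -0.999], [-1.0, 0.017, 0.005]]
ft_force: [0.3, -0.2, 0.8]
grip_width: 0.501
```

```bash
python3 s.py; python3 -c "
from h import *
im=save('top','t3.png');cv2.imwrite('pics/t3c.png',cv2.resize(im[160:280,160:330,::-1],None,fx=4.7,fy=4.7,interpolation=cv2.INTER_CUBIC))"
```

```text
6.55 [529.4   8.3  17.6] ty ang -2.79 down [ 0.016 -0.005 -1.   ] [ 0.3 -0.2  0.8] 0.5010277968607444
```

View pics/t3c.png

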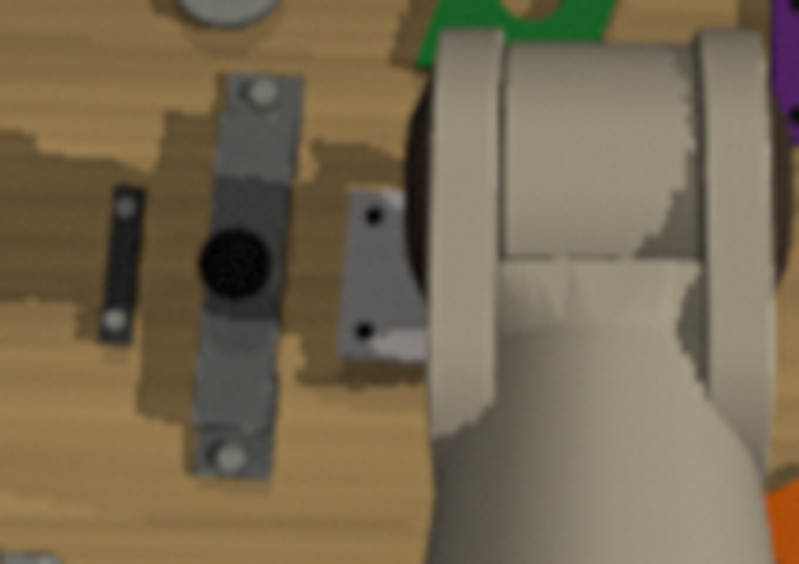

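The front of the plate shows, with corners at (350,188) and (338,357) and holes at (374,216) and (364,331).

Run:
```python
from h import *
f=lambda u,v,z:px2w("top",(160+(u+.5)/4.7-.5,160+(v+.5)/4.7-.5),z)[:2]
t=np.radians(87.2);ex=np.array([np.cos(t),np.sin(t)]);ey=np.array([-ex[1],ex[0]]);o=np.array([537.5,187.5])
for a,b in(((350,188),(338,357)),((374,216),(364,331))):
  a,b=f(*a,14),f(*b,14);d=a-b;m=(a+b)/2-o;print((a+b)/2,np.degrees(np.arctan2(d[1],d[0]))+90,"jig xy",m@ex,m@ey)
```

```text
[538.95553497 136.79798267] 87.92622389953156 jig xy -50.57038353374964 -3.93057914068424
[538.57237036 123.52325411] 86.9354341436358 jig xy -63.84798139402634 -4.196339407899197
```

Plate is square within about 1° and 4 mm off-centre towards world +x. I'll steer slightly to -x before it enters.

Emit:
servo_tool:
  deltas:
    - [[-0.03,0.4,0],0,0.5]
    - [[-0.05,0.4,0],0,0.5]
    - [[-0.05,0.4,0],0,0.5]
    - [[-0.05,0.4,0],0,0.5]
    - [[-0.03,0.4,0],0,0.5]
    - [[0.0,0.4,0],0,0.5]
    - [[0.0,0.4,0],0,0.5]
    - [[0.02,0.4,0],0,0.5]

```text
t: 7.4
eef_pos: [527.2, 41.9, 17.6]
eef_rot: [[0.016, 0.999, -0.05], [-0.006, -0.05, -0.999], [-1.0, 0.017, 0.005]]
ft_force: [0.3, -1.9, 0.7]
grip_width: 0.502
```

Emit:
servo_tool:
  deltas:
    - [[0.02,0.5,0],0,0.5]
    - [[0.02,0.5,0],0,0.5]
    - [[0.02,0.5,0],0,0.5]
    - [[0.02,0.5,0],0,0.5]
    - [[0.02,0.5,0],0,0.5]
    - [[0.02,0.5,0],0,0.5]
    - [[0.02,0.5,0],0,0.5]
    - [[0.02,0.4,0],0,0.5]

```text
t: 8.2
eef_pos: [528.9, 84.5, 17.6]
eef_rot: [[0.016, 0.999, -0.05], [-0.006, -0.05, -0.999], [-1.0, 0.016, 0.005]]
ft_force: [0.5, -3.0, 1.0]
grip_width: 0.496
```

```bash
python3 s.py
```

```text
8.2 [528.9  84.5  17.6] ty ang -2.86 down [ 0.016 -0.006 -1.   ] [ 0.5 -3.   1. ] 0.4961736315165377
```

Emit:
servo_tool:
  deltas:
    - [[0.02,0.4,0],0,0.5]
    - [[0.02,0.4,0],0,0.5]
    - [[0.02,0.4,0],0,0.5]
    - [[0.02,0.3,0],0,0.5]
    - [[0.02,0.3,0],0,0.5]
    - [[0.02,0.3,0],0,0.5]
    - [[0.01,0.2,0],0,0.5]
    - [[0.01,0.2,0],0,0.5]

```text
t: 9.0
eef_pos: [530.3, 111.8, 17.6]
eef_rot: [[0.016, 0.999, -0.05], [-0.006, -0.05, -0.999], [-1.0, 0.016, 0.005]]
ft_force: [-0.1, -2.7, 0.0]
grip_width: 0.498
```

Emit:
servo_tool:
  deltas:
    - [[0.01,0.15,0],0,0.5]
    - [[0.01,0.15,0],0,0.5]
    - [[0.01,0.15,0],0,0.5]
    - [[0.01,0.15,0],0,0.5]
    - [[0.0,0.15,0],0,0.5]
    - [[0.0,0.15,0],0,0.5]
    - [[0.0,0.15,0],0,0.5]
    - [[0.0,0.15,0],0,0.5]

```text
t: 9.8
eef_pos: [530.8, 119.4, 17.7]
eef_rot: [[0.016, 0.998, -0.054], [-0.018, -0.053, -0.998], [-1.0, 0.017, 0.017]]
ft_force: [-1.4, -11.1, 3.2]
grip_width: 0.498
```

Force has risen to 11 N at y=119, about where the stop is expected. One more firm, gentle press to seat it.

Emit:
servo_tool:
  deltas:
    - [[0,0.2,0],0,0.5]
    - [[0,0.25,0],0,0.5]
    - [[0,0.25,0],0,0.5]
    - [[0,0.25,0],0,0.5]
    - [[0,0.25,0],0,0.5]
    - [[0,0.25,0],0,0.5]
    - [[0,0.2,0],0,0.5]
    - [[0,0.2,0],0,0.5]

```text
t: 10.6
eef_pos: [530.7, 119.5, 18.1]
eef_rot: [[0.016, 0.998, -0.065], [-0.06, -0.064, -0.996], [-0.998, 0.02, 0.058]]
ft_force: [0.2, -14.2, 2.3]
grip_width: 0.498
```

The TCP is stalled, so the plate is seated. Backing off, then lifting clear.

Emit:
servo_tool:
  deltas:
    - [[0,-0.3,0],0,0.5]
    - [[0,-0.6,0],0,0.5]
    - [[0,-1.0,0.1],0,0.5]
    - [[0,-1.5,0.2],0,0.5]
    - [[0,-1.5,1],0,0.5]
    - [[0,-1.5,2],0,0.5]
    - [[0,-1.5,3],0,0.5]
    - [[0,-1.0,3],0,0.5]

```text
t: 11.4
eef_pos: [527.3, 23.8, 111.8]
eef_rot: [[0.009, 0.998, -0.064], [-0.058, -0.063, -0.996], [-0.998, 0.013, 0.057]]
ft_force: [1.1, -0.2, 0.8]
grip_width: 0.5
```

Emit:
servo_tool:
  deltas:
    - [[0,-2,3],0,0.5]
    - [[-1,-4,3],0,0.5]
    - [[-2,-4,2],0,0.5]
    - [[-2,-4,1],0,0.5]
    - [[-2,-4,0],0,0.5]
    - [[-2,-4,0],0,0.5]
    - [[-2,-4,0],0,0.5]
    - [[0,-1,0],0,0.5]

```text
t: 12.2
eef_pos: [410.5, -260.1, 216.7]
eef_rot: [[0.025, 0.997, -0.067], [-0.063, -0.066, -0.996], [-0.998, 0.03, 0.061]]
ft_force: [-0.1, 0.2, 0.3]
grip_width: 0.502
```

```bash
python3 s.py; python3 -c "
from h import *
im=save('top','t4.png');cv2.imwrite('pics/t4c.png',cv2.resize(im[160:280,160:330,::-1],None,fx=4.7,fy=4.7,interpolation=cv2.INTER_CUBIC))
save('side','s4.png')"
```

```text
12.2 [ 410.5 -260.1  216.7] ty ang -3.77 down [ 0.025 -0.063 -0.998] [-0.1  0.2  0.3] 0.5024816579706096
```

View pics/t4c.png

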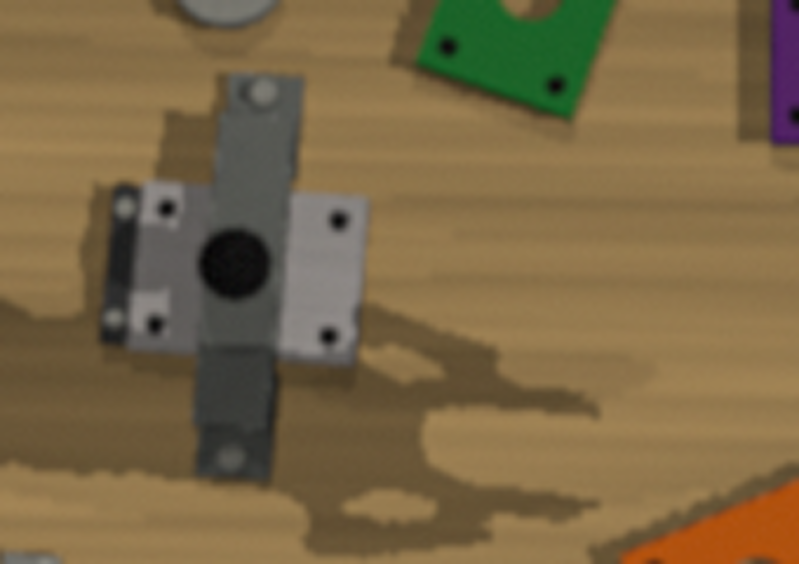

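View pics/s4.png

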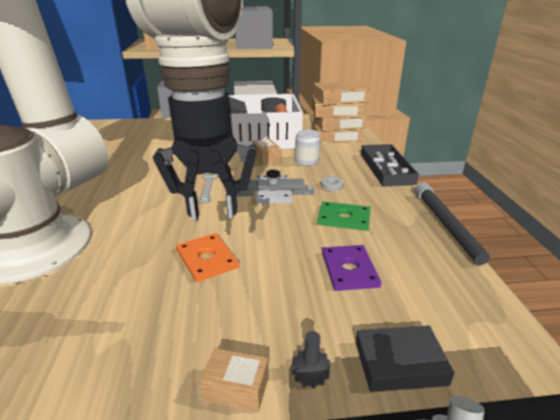

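The plate is under the bridge with its leading edge flush to the stop bar. The holes are at (167,208), (339,220), (328,337) and (156,323). The bystanders look unmoved. One numeric check, then I hand in.

Run:
```python
from h import *
f=lambda u,v,z:px2w("top",(160+(u+.5)/4.7-.5,160+(v+.5)/4.7-.5),z)[:2]
H=np.array([f(*p,14) for p in((167,208),(339,220),(328,337),(156,323))]);a=H[0]+H[3]-H[1]-H[2]
t=np.radians(87.2);ex=np.array([np.cos(t),np.sin(t)]);ey=np.array([-ex[1],ex[0]]);o=np.array([537.5,187.5])
m=H.mean(0)-o;print(H.mean(0),np.degrees(np.arctan2(a[1],a[0])),m@ex,m@ey)
if abs(m@ex)<4: print(job.finish_job())
```

```text
[538.03698434 187.96152323] 86.84550583609493 0.48720379919515766 -0.5137979473924942
the job is handed in; nothing more can be done
None
```

The aluminium plate is home: it lies under the bridge with its leading short edge flush against the stop bar, and the job is handed in. I pushed the rear short edge with the two half-open fingers along the jig's axis. Partway I steered slightly sideways, because a look showed the plate 4 mm off-centre. At the stop I pressed with about 14 N until the arm stalled.

- **Position:** the last top picture puts the plate's centre within about 0.5 mm of the jig's origin, with its yaw off by about 0.4°. That is within the camera calibration error of about 2 mm.
- **Other parts:** the bystanders look unmoved by eye in the final pictures; I did not measure them.
- **Hand:** it ended well clear of everything at z ≈ 217 mm, with about zero force, at 12.2 s.
- **Odd reading:** the tool tilted by about 3° while pressing against the stop. It caused no contact.

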